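Load a mounted plaster model under the spring clip of a model table

TASK

The plaster model stands on its base plate in the runners of the model table, just short of the spring clip. Keep the clip's long side pad pressed down with one fingertip so that its tooth is raised, and meanwhile push the plate from behind with the other fingertip, beneath the tooth and fully home against the end stop; then let the clip go so that its tooth drops into the plate's groove, and leave it holding there with your hand clear. Only press and push: do not lift the plate or the model, and leave the other things on the worktop where they are.

Things in the scene. Friction and masses are not known exactly. Their poses are not given: they have to be found in the camera images.
- model_table: fixed model table, yaw up to 0.4 rad: grey foot, aluminium deck with top 46 up (mm), x -62..62, y -43..49. Origin on worktop under its middle; x = push direction (away from robot), y = left, clip side, z up. Steel runners 8 high, inner faces y = -34 and 34; end stop face x = 52. Clip shaft along x at y = 43.5, 13 above deck; its bearings (x -4, 52) reach 18 above deck.
- base_plate: grey plate 76 (x) x 66 (y) x 10 mm on the deck between the runners (1 mm play each side), yellowish plaster model cemented on top (50 x 61 x 31, its back 1 mm ahead of the plate's back edge); 0.3 kg. Origin: centre of underside, x to the front edge. Groove across it, 3 deep, x 16.5..31.5. Starts 22 to 32 short of home; home = origin at x = 14 in the table frame.
- plate_back (a point): middle of the plate's back edge, half-way up its thickness (5 above the deck): where to push, in the table's x direction. The push may also be up to 25 mm to either side.
- clip_angle (a joint): spring clip angle, rad, grows as the pad is pressed down, springs back: 0 = rest, square tooth 5 mm above deck, blocks the plate; 0.075 = tooth in the plate's groove; 0.22 = tooth on the plate's top; above 0.25 = plate passes beneath; 0.6 = end of travel. About 4 N at the middle of the pad to start, 9 N at 0.42, 11 N at the end.
- clip: steel spring clip, a rocker on a shaft along the table's left side: tooth arm at the far end, long ribbed thumb pad (60 long, table x -70..-10, 29 mm wide) beyond the deck's left edge at the near end. Origin on the shaft at table x = 0, not on the pad; see point pad_top.
- pad_top (a point): middle of the pad's upper face, table x = -40. At rest about 14 mm above the deck, y = 67, the pad sloping up outwards by 0.42 rad; at clip 0.42 it is level, 5 above the deck, y = 66. A fingertip may slide along the pad (table x) while pressing.
- clip_tooth (a point): middle of the underside of the clip's square tooth, 10 (x) x 8 (y), at table x = 38, y = 15.5; at rest 5 above the deck.
- magnifier_lamp: fixed magnifier lamp at the back right of the worktop, an obstacle: its jointed arm carries a round lens head (about 200 mm across) that hangs forward over the blue mat, 0.2 to 0.5 m above the worktop, near x = 0.5, y = -0.5. Bring the arm in from the start on the robot's side of it.
- pressure_unit: fixed grey pressure pot at the back of the worktop, an obstacle: 200 mm across, about 400 mm high. Origin: centre of its underside.
- spare_arch: a second, loose plaster arch model standing on the worktop (50 x 61 x 31) mm; a bystander. Origin: centre of its underside.
- paste_jar: a squat white screw-lid jar (51 across, 46 high) mm; a bystander. Origin: centre of its underside.
- wax_jar: a small jar with a black lid (42 across, 36 high) mm; a bystander. Origin: centre of its underside.
- model_box: a small closed blue box (75 x 82 x 44) mm; a bystander. Origin: centre of its underside.
- marker: a marker pen lying on the worktop (135 long, 17 thick) mm; a bystander. Origin: centre of its underside.
- spatula: a plaster spatula with a wooden handle lying on the worktop (204 long, 15 high) mm; a bystander. Origin: centre of its underside.

How it is judged:
By the outcome, as a careful person would: the job done as asked, in the order asked, and still so for the second after the job is handed in, with the robot touching nothing.
It also fails if it takes over 40 s, if anything falls off the work surface, if the arm or the gripper's body presses on something with over 40 N, if the wrist force passes 120 N, or if a joint passes its speed limit or range.

ROBOT

A 7-joint arm with a two-finger parallel gripper is mounted at the origin on a cart in front of the work surface, level with it; the furniture and walls round the work are solid. World frame = base frame: x ahead of the robot, y to its left, z up, the work surface at z = 0. Lengths are in mm, angles in rad, forces in N, time in s.
With the tool pointing down it reaches from about 425 to 800 mm from the base axis. Payload 8.3 kg.
Tool frame: the origin (TCP) lies midway between the tips of the shut fingers; the grasp point (between the pads) lies 19 mm behind it (robot.tcp_to_grasp is the distance from the TCP to the grasp point, in mm); z points along the fingers, y is the line along which they close (so a half turn about z gives the same grasp; the last joint's range is limited). The gripper opens to 85 mm and grips with 20 to 120 N. Pads are 22 mm wide; open, the fingers measure 114 mm over their backs; the gripper's body (76 mm by 85 mm) begins 54 mm behind the grasp point. The pads swing forward as they close: fully open they stand 13 mm farther back than shut.
Start: joints at [1.274, 0.383, 0.016, 1.37, -0.006, 1.388, -0.046], TCP at [144.837, -607.968, 231.279] pointing down, gripper open.
Joint ranges: [-2.95, 2.95], [-0.25, 2.06], [-1.52, 1.56], [0.18, 2.33], [-1.44, 4.58], [0.02, 2.06], [-3.01, 3.01]. Speed limits (rad/s): [2.39, 2.39, 3.01, 3.01, 3.14, 3.14, 3.14].

INTERFACE

Orientations are given as a 3x3 rotation matrix whose columns are the frame's x, y, z axes.
In Python, from cell import robot, snapshot, camera_model, job gives the robot as it stands.
- The arm moves only by the shell command python3 -m jog 'ROWS' [OPENING]. ROWS is JSON, a list of rows, each a list of 4 numbers: the shift along the world's x, y, z in m, then the turn about the world's z in degrees. In form: [[x, y, z, spin], ...]. A call has 1 to 10 rows; each row is the pose to reach, as a shift and turn from the pose commanded when the call began; what a row does not reach only later rows make up. A row lasts 1/12 s, in which the tool goes at most 41.7 mm and 7.16 degrees, less where a joint would pass 70% of its speed; a pose out of reach is approached as far as the arm can. A call with a gripper value outside its range is refused whole. OPENING is the opening, from -1 (shut) to 1 (fully open), set as the call begins (- or left out, the last holds). The fingers move at their own pace and stop on an object; the grip force is fixed at half the most. Time passes only in rows, so rows that repeat a pose let the fingers close. It gives the time, the measured TCP pose, the force, the opening and the grip force at its end, in the units of the state.
- robot.get_obs(): the state, without advancing time (a new reading comes with each control period).
- snapshot(name): name is "scene" or "top"; returns the picture (400x640x3 uint8, red, green, blue); there is no depth.
- camera_model(name): a dict with "K" (3x3 intrinsics, pixels), "R" (3x3) and "t" (3): a world point X has camera coordinates R X + t. Camera axes: x right, y down, z forward; pixel columns grow to the right and rows downward; lengths in mm; the calibration is good to about 2 mm. A picture is of the moment at which its call begins. camera_model takes no time and is no camera call.
- job.close_job(): hands the job in; it is judged then, once.
The state is a dict: "clock": time; "joints": joint angles; "joint_vel": joint speeds; "tau": joint torques, N m; "position": TCP position; "tcp_rot": TCP orientation; "wrist_force": force on the tool from outside, world axes, zero at the start; "ft_torque": the same for the moment, N m; "grip_width": finger opening in mm; "grasp_force": force on a finger pad.
Only numpy, scipy, OpenCV 4.12 (cv2) and the standard library are available. Lean on these libraries where they do the work, as an engineer would, in place of code of your own. Each camera call takes 0.05 s, during which the arm holds its last target. There are 200 camera calls.

## Working session

There is one attempt and no reset: what is moved stays moved. The work goes in short steps, Python scripts to look and compute and a shell command to move; the robot and the scene stay as the last step left them, time stands still between calls to the robot, and variables do not carry over. Pictures are saved under pics/ and viewed, at most 10 in all, crops included, and the job is handed in when it is done.

```bash
mkdir -p pics; ls
python3 - <<'E'
from cell import robot,snapshot,camera_model
import cv2,numpy as np
for n in("scene","top"):
    im=snapshot(n);cv2.imwrite(f"pics/{n}0.png",im[:,:,::-1]);m=camera_model(n)
    print(n,np.round(m["K"],1).tolist(),np.round(m["R"],3).tolist(),np.round(m["t"],1).tolist())
o=robot.get_obs();print(o["clock"],o["position"],np.round(o["tcp_rot"],3).tolist(),o["wrist_force"],o["grip_width"])
E
```

```text
pics
scene [[499.4, 0.0, 325.6], [0.0, 499.4, 203.7], [0.0, 0.0, 1.0]] [[0.959, -0.284, 0.0], [-0.226, -0.764, -0.604], [0.172, 0.579, -0.797]] [-553.6, 137.1, 1733.5]
top [[400.8, 0.0, 314.6], [0.0, 400.8, 196.3], [0.0, 0.0, 1.0]] [[-0.004, -1.0, -0.002], [-0.977, 0.005, -0.211], [0.212, 0.001, -0.977]] [-45.5, 563.2, 1080.3]
0.1 [ 144.73301835 -607.5492778   230.38757847] [[0.973, 0.232, -0.0], [0.232, -0.973, 0.002], [-0.0, -0.002, -1.0]] [-0.22601404  0.57837179 -0.0519213 ] 85.25414941460892
```

View pics/scene0.png

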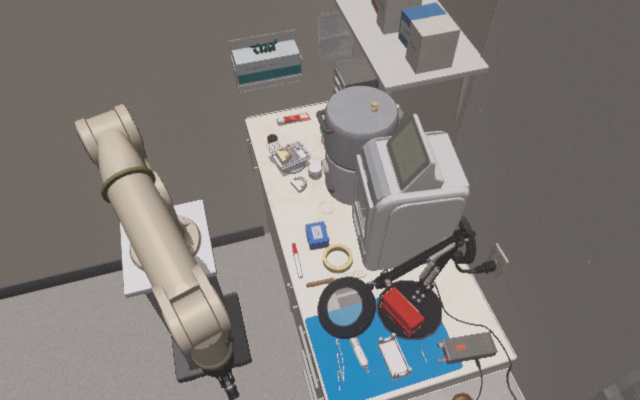

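View pics/top0.png

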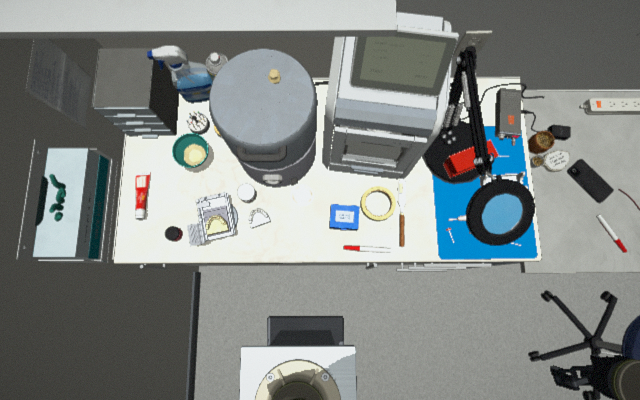

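The table with the plaster model is at about (215,217) in the top view and (290,157) in the scene view. I'll zoom in on both.

Run:
```python
import cv2,numpy as np
a=cv2.imread("pics/top0.png")[180:255,160:280];b=cv2.imread("pics/scene0.png")[120:200,250:340]
a=cv2.resize(a,None,fx=6.5,fy=6.5,interpolation=cv2.INTER_CUBIC)
cv2.imwrite("pics/ca.png",a)
cv2.imwrite("pics/cb.png",cv2.resize(b,None,fx=7,fy=7,interpolation=cv2.INTER_CUBIC))
```

```text
(no output)
```

View pics/ca.png

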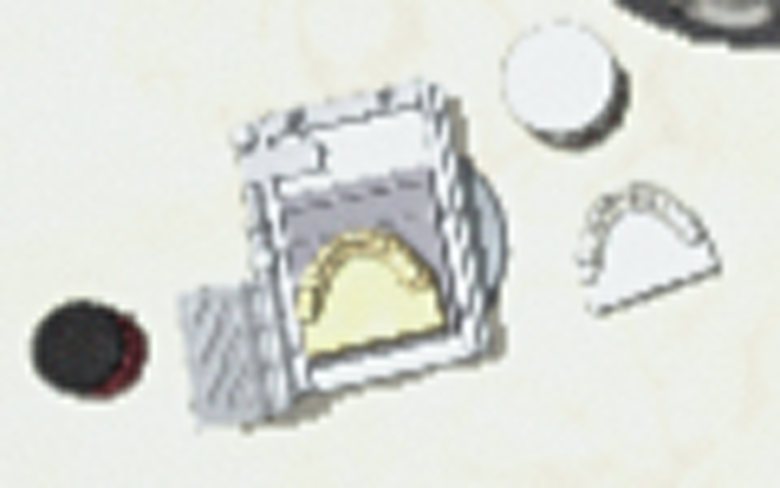

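View pics/cb.png

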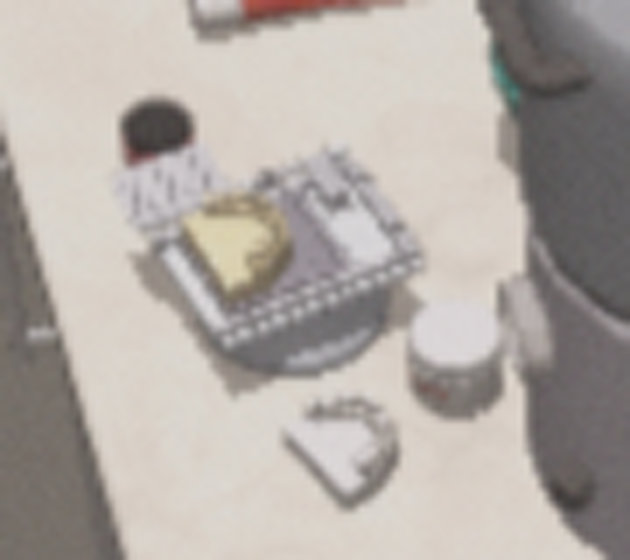

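The plaster model shows yellow at about (216,227) in the top view, and the ribbed pad is left of it at (195,234). The wax jar is left of the pad. In the crop, the deck's far right corner is near (440,85) and its near right corner near (490,350). Next I cast rays to the known heights and fit yaw and position.

```bash
cat > h.py <<'E'
import numpy as np
from cell import camera_model
def ray(n,u,v,z):
    m=camera_model(n);K,R,t=map(np.array,(m["K"],m["R"],m["t"]))
    d=R.T@np.linalg.solve(K,[u,v,1.]);c=-R.T@t
    return c+d*(z-c[2])/d[2]
def fit(P,Q): # Q=table xy, P=world xy
    P,Q=np.array(P),np.array(Q);p=P-P.mean(0);q=Q-Q.mean(0)
    a=np.arctan2((q[:,0]*p[:,1]-q[:,1]*p[:,0]).sum(),(q*p).sum())
    R=np.array([[np.cos(a),-np.sin(a)],[np.sin(a),np.cos(a)]]);t=P.mean(0)-R@Q.mean(0)
    return a,t,P-(Q@R.T+t)
E
python3 - <<'E'
from h import *
# crop pix, z, table xy
T=[(200,425,66,-70,80),(180,292,66,-10,80),(268,285,54,-10,54),(438,82,54,62,-43),(490,352,50,-62,-43)]
S=[(225,347,46,-62,-43),(424,262,50,62,-43),(118,178,66,-70,80)]
for n,L,f,o in(("top",T,6.5,(160,180)),("scene",S,7,(250,120))):
    P=[ray(n,u/f+o[0]-.4,v/f+o[1]-.4,z)[:2] for u,v,z,*_ in L]
    a,t,r=fit(P,[l[3:] for l in L]);print(n,round(a,3),t.round(1),r.round(1).tolist())
# yellow mask model
import cv2
for n in("top","scene"):
    im=cv2.cvtColor(cv2.imread(f"pics/{n}0.png"),cv2.COLOR_BGR2HSV)
    m=cv2.inRange(im,(18,45,90),(35,255,255));x0,y0=(190,195) if n=="top" else (270,140)
    s=m[y0:y0+50,x0:x0+50];c=max(cv2.findContours(s,0,1)[0],key=cv2.contourArea)
    r=cv2.minAreaRect(c);print(n,(cv2.boxPoints(r)+[x0,y0]).round(1).tolist(),r[2])
E
```

```text
top 0.209 [509.3 229.7] [[1.6, 1.8], [-0.1, 1.4], [-0.9, -7.4], [-1.4, 2.5], [0.7, 1.6]]
scene 0.192 [509.9 232. ] [[0.9, -0.7], [-2.7, 1.1], [1.8, -0.5]]
top [[204.5, 216.3], [225.0, 213.8], [226.6, 226.8], [206.2, 229.4]] 82.87498474121094
scene [[275.2, 151.8], [285.8, 144.8], [293.5, 156.3], [282.9, 163.4]] 56.30992889404297
```

Run:
```python
from h import *
T=[(200,425,66,-70,80),(180,292,66,-10,80),(438,82,54,62,-43),(490,352,50,-62,-43)]
f,o=6.5,(160,180)
px=lambda n,u,v:(u/6.5+159.6,v/6.5+179.6) if n=="top" else (u/7+249.6,v/7+119.6)
a,t,r=fit([ray("top",*px("top",u,v),z)[:2] for u,v,z,*_ in T],[l[3:] for l in T]);print(a,t,r.round(1).tolist())
a,t=.2,np.array([509.5,231.5])
R=np.array([[np.cos(a),-np.sin(a)],[np.sin(a),np.cos(a)]])
for n,u,v,z in[("top",310,360,51),("top",445,332,51),("top",305,392,46),("top",318,388,46),("top",450,356,46),("top",375,190,56),("top",300,200,56),("top",430,178,56),("scene",185,245,52),("scene",235,302,52),("scene",165,250,46),("scene",215,333,46),("scene",300,205,56),("scene",350,265,56)]:
    print(n,u,v,((ray(n,*px(n,u,v),z)[:2]-t)@R).round(1))
W=lambda x,y:(R@[x,y]+t).round(1)
print(W(-65,33),W(-35,33))
```

```text
0.20873485762244678 [509.5282269  231.55955894] [[1.4, -0.1], [-0.3, -0.5], [-1.6, 0.7], [0.5, -0.2]]
top 310 360 [-48.8  32.9]
top 445 332 [-48.7 -26.3]
top 305 392 [-61.3  38.2]
top 318 388 [-60.8  32.5]
top 450 356 [-58.6 -25.8]
top 375 190 [18.2 -7.1]
top 300 200 [20.5 25.6]
top 430 178 [ 18.6 -31.5]
scene 185 245 [-51.   29.5]
scene 235 302 [-44.6 -21.2]
scene 165 250 [-60.4  36.5]
scene 215 333 [-61.6 -31.4]
scene 300 205 [16.1 23.5]
scene 350 265 [ 20.8 -29.5]
[439.2 250.9] [468.6 256.9]
```

Both views agree: table at (509.5, 231.5), yaw about 0.205, and the plate back at table x ≈ -50. I'll swing round on the robot's side of the lamp with the fingers about 51 mm apart.

```bash
python3 -m jog '[[0.02,0.03,0,-1.7],[0.05,0.065,0,-1.7],[0.075,0.1,0,-1.7],[0.1,0.135,0,-1.7],[0.12,0.17,0,-1.7],[0.145,0.2,0,-1.7],[0.165,0.235,0,-1.7],[0.19,0.27,0,-1.7],[0.21,0.3,0,-1.7],[0.235,0.33,0,-1.7]]' 0.21
python3 -m jog '[[0.02,0.035,0,0],[0.035,0.07,0,0],[0.045,0.11,0,0],[0.055,0.15,0,0],[0.06,0.19,0,0],[0.065,0.23,0,0],[0.065,0.27,0,0],[0.065,0.31,0,0],[0.065,0.35,0,0],[0.065,0.38,0,0]]'
```

```text
clock: 0.93
position: [380.1, -275.8, 231.2]
tcp_rot: [[0.979, 0.203, -0.0], [0.203, -0.979, -0.0], [-0.0, -0.0, -1.0]]
wrist_force: [0.7, -1.2, 0.5]
grip_width: 51.9
grasp_force: 0.0
clock: 1.77
position: [443.9, 105.6, 231.3]
tcp_rot: [[0.979, 0.205, 0.0], [0.205, -0.979, 0.0], [0.0, -0.0, -1.0]]
wrist_force: [-0.2, 0.6, 1.5]
grip_width: 51.6
grasp_force: 0.0
```

```bash
python3 -m jog '[[-0.002,0.036,0,0],[-0.004,0.072,0,0],[-0.007,0.108,0,0],[-0.009,0.144,-0.01,0],[-0.009,0.144,-0.045,0],[-0.009,0.144,-0.08,0],[-0.009,0.144,-0.115,0],[-0.009,0.144,-0.14,0],[-0.009,0.144,-0.14,0],[-0.009,0.144,-0.14,0]]'
python3 - <<'E'
from cell import snapshot
import cv2,numpy as np
a=snapshot("top")[170:270,150:270,::-1];b=snapshot("scene")[110:210,240:340,::-1]
cv2.imwrite("pics/d.png",np.hstack([cv2.resize(a,(420,350),interpolation=2),cv2.resize(b,(350,350),interpolation=2)]))
E
```

```text
clock: 2.6
position: [434.9, 245.7, 90.6]
tcp_rot: [[0.979, 0.203, -0.003], [0.203, -0.979, -0.001], [-0.003, 0.0, -1.0]]
wrist_force: [-0.1, 0.6, -0.7]
grip_width: 51.7
grasp_force: 0.0
```

View pics/d.png

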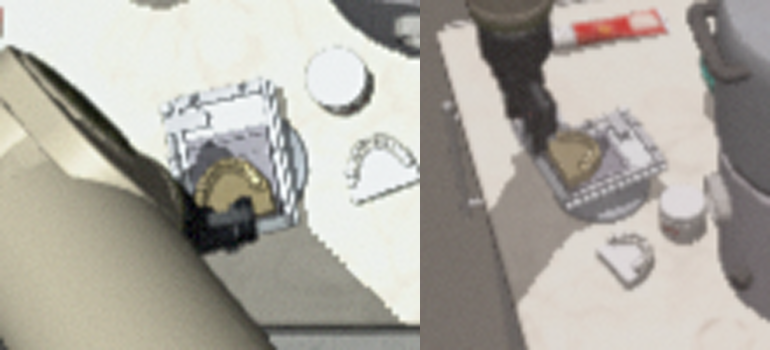

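The pusher finger hangs behind the middle of the model (seen at about (217,234) in the top view), and the other finger is over the pad, mostly hidden by the arm. I'll fix the small y lag and go down in steps, watching the force.

```bash
python3 -m jog '[[0,0.003,-0.01,0],[0,0.003,-0.022,0],[0,0.003,-0.022,0],[0,0.003,-0.022,0]]'; for i in 1; do python3 -m jog '[[0,0,-0.003,0],[0,0,-0.006,0],[0,0,-0.006,0],[0,0,-0.006,0]]'; done;  python3 -m jog '[[0,0,-0.003,0],[0,0,-0.003,0],[0,0,-0.003,0]]'
```

```text
clock: 3.03
position: [435.4, 248.8, 68.7]
tcp_rot: [[0.979, 0.203, -0.001], [0.203, -0.979, -0.001], [-0.001, 0.0, -1.0]]
wrist_force: [-0.1, -0.9, 0.7]
grip_width: 51.6
grasp_force: 0.0
clock: 3.37
position: [435.8, 249.0, 63.2]
tcp_rot: [[0.979, 0.203, -0.0], [0.203, -0.979, 0.0], [-0.0, -0.0, -1.0]]
wrist_force: [-0.1, -0.7, 0.3]
grip_width: 51.6
grasp_force: 0.0
clock: 3.62
position: [435.8, 249.0, 60.1]
tcp_rot: [[0.979, 0.203, -0.0], [0.203, -0.979, -0.0], [-0.0, -0.0, -1.0]]
wrist_force: [-0.0, 0.0, 0.2]
grip_width: 52.1
grasp_force: 0.0
```

```bash
for i in 1; do python3 -m jog '[[0,0,-0.002,0],[0,0,-0.002,0],[0,0,-0.002,0]]' | grep -E "pos|wrist"; python3 -m jog '[[0,0,-0.002,0],[0,0,-0.002,0],[0,0,-0.002,0]]'| grep -E "pos|wrist"; python3 -m jog '[[0,0,-0.002,0],[0,0,-0.002,0],[0,0,-0.002,0]]'| grep -E "pos|wrist"; done
```

```text
position: [435.7, 249.0, 58.2]
wrist_force: [-0.5, -0.4, 0.2]
position: [436.0, 249.2, 56.4]
wrist_force: [-0.3, 0.1, 0.2]
position: [436.1, 249.3, 54.6]
wrist_force: [-1.3, -0.3, 5.8]
```

```bash
python3 -m jog '[[0,0,-0.002,0],[0,0,-0.004,0],[0,0,-0.004,0],[0,0,-0.004,0]]' | grep -E "pos|wrist"; python3 -m jog '[[0,0,-0.002,0],[0,0,-0.002,0],[0,0,-0.002,0]]'| grep -E "pos|wrist"
python3 - <<'E'
from cell import snapshot,robot
import cv2,numpy as np
print(robot.get_obs()["ft_torque"])
a=snapshot("top")[185:265,180:260,::-1];b=snapshot("scene")[120:180,260:320,::-1]
cv2.imwrite("pics/e.png",np.hstack([cv2.resize(a,(400,400),interpolation=2),cv2.resize(b,(400,400),interpolation=2)]))
E
```

```text
position: [436.2, 249.0, 50.7]
wrist_force: [-1.4, -1.6, 8.1]
position: [436.3, 248.7, 48.9]
wrist_force: [-1.5, -3.1, 9.9]
[-0.42575295  0.48173427  0.05014046]
```

View pics/e.png

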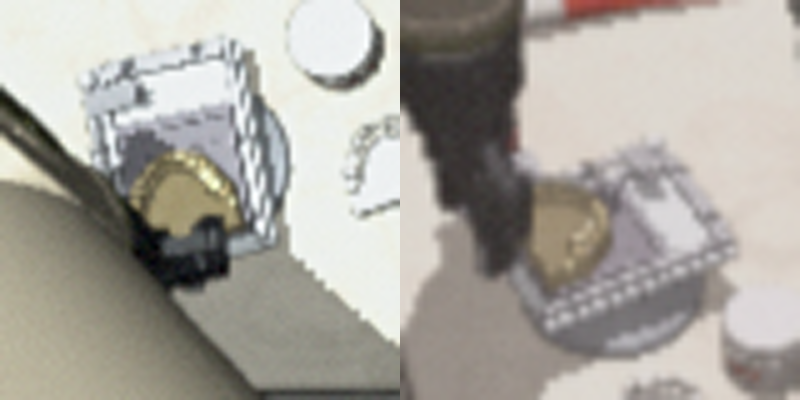

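The tooth now casts a shadow, at about (145,95) in the left panel, so it is raised. The pusher sits behind the plate. I'll press a little deeper, then start pushing.

```bash
python3 -m jog '[[0,0,-0.0015,0],[0,0,-0.0015,0],[0,0,-0.0015,0]]' | grep -E "pos|wrist"; python3 -m jog '[[0,0,-0.0015,0],[0,0,-0.0015,0],[0,0,-0.0015,0]]'| grep -E "pos|wrist"
```

```text
position: [436.4, 248.3, 47.5]
wrist_force: [-2.6, -5.9, 13.2]
position: [436.5, 247.9, 46.3]
wrist_force: [-3.7, -7.0, 16.9]
```

Run:
```python
from cell import robot
import numpy as np
o=robot.get_obs();F=np.array(o["wrist_force"]);T=np.array(o["ft_torque"]);print(F,T,o["grip_width"],o["grasp_force"])
Rz=np.array([[.979,-.2036],[.2036,.979]])
for rz in(-.15,-.2,-.25):
    ry=(T[0]+rz*F[1])/F[2]; rx=(rz*F[0]-T[1])/F[2]
    print(rz,np.array([rx,ry])@Rz, "tz pred",rx*F[1]-ry*F[0])
```

```text
[-3.71506812 -7.04931403 16.87452879] [-1.17177766  0.86336703  0.17082105] 51.74344501624225 8.470309433760121
-0.15 [-0.01913929 -0.00294261] tz pred 0.10269391857823373
-0.2 [-0.00410985  0.01526498] tz pred 0.10269391857823368
-0.25 [0.01091958 0.03347257] tz pred 0.10269391857823368
```

The force trend fits a clip angle of about 0.5, with friction dragging the finger inwards. I'll ease up about 1 mm, shift slightly outwards and begin the push along table x.

```bash
python3 -m jog '[[0,0.002,0.001,0],[-0.001,0.004,0.001,0],[-0.001,0.004,0.001,0]]' | grep -vE "clock|tcp"; python3 -m jog '[[0.003,0.0006,0,0],[0.006,0.0012,0,0],[0.009,0.0018,0,0],[0.012,0.0024,0,0],[0.012,0.0024,0,0]]'| grep -vE "clock|tcp"
```

```text
position: [436.3, 250.0, 47.1]
wrist_force: [-0.8, -12.6, 16.1]
grip_width: 51.5
grasp_force: 8.4
position: [444.7, 254.7, 46.2]
wrist_force: [-9.9, -5.7, 14.0]
grip_width: 51.4
grasp_force: 7.8
```

```bash
python3 -m jog '[[0.003,0.0006,0.0005,0],[0.006,0.0012,0.0005,0],[0.009,0.0018,0.0005,0],[0.009,0.0018,0.0005,0]]' | grep -vE "clock|tcp|grip"
python3 - <<'E'
from cell import snapshot
import cv2,numpy as np
a=snapshot("top")[185:245,180:240,::-1];b=snapshot("scene")[120:180,260:320,::-1]
cv2.imwrite("pics/f.png",np.hstack([cv2.resize(a,(400,400),interpolation=2),cv2.resize(b,(400,400),interpolation=2)]))
E
```

```text
position: [453.7, 256.8, 46.4]
wrist_force: [-7.8, -4.7, 9.3]
grasp_force: 6.7
```

View pics/f.png

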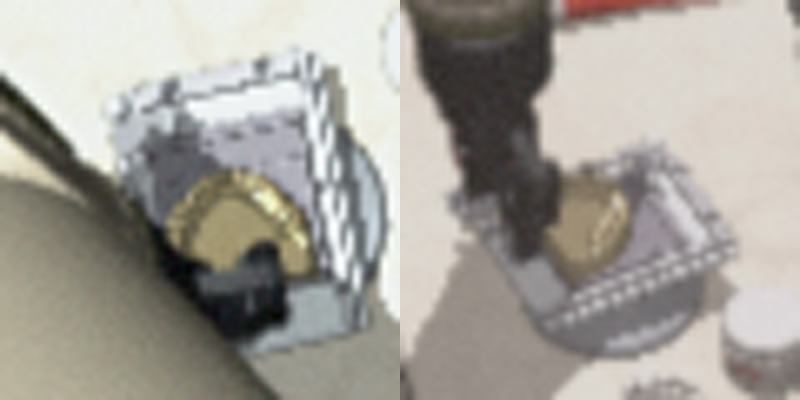

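The plate is moving: the white gap to the end stop has shrunk to about 12 mm (left panel, around (250,100)). The clip is still pressed, so I keep pushing.

```bash
python3 -m jog '[[0.003,0.0006,0,0],[0.006,0.0012,0,0],[0.009,0.0018,0,0],[0.009,0.0018,0,0]]' | grep -vE "clock|tcp|grip"; python3 -m jog '[[0.002,0.0004,0,0],[0.004,0.0008,0,0],[0.004,0.0008,0,0]]' | grep -vE "clock|tcp|grip"; python3 -m jog '[[0.002,0.0004,0,0],[0.003,0.0006,0,0],[0.003,0.0006,0,0]]' | grep -vE "clock|tcp|grip"
```

```text
position: [462.7, 258.8, 46.4]
wrist_force: [-8.4, -2.6, 9.7]
grasp_force: 6.3
position: [466.6, 259.7, 46.4]
wrist_force: [-8.9, -2.7, 9.4]
grasp_force: 6.4
position: [468.5, 260.1, 46.3]
wrist_force: [-13.0, -4.5, 12.9]
grasp_force: 9.9
```

Force rises at table x ≈ -34, where the home position was predicted. I'll press on slightly to confirm the stop.

```bash
python3 -m jog '[[0.001,0.0002,0,0],[0.002,0.0004,0,0],[0.002,0.0004,0,0],[0.002,0.0004,0,0]]' | grep -vE "clock|tcp|grip";python3 -m jog '[[0.0015,0.0003,0,0],[0.0015,0.0003,0,0],[0.0015,0.0003,0,0]]' | grep -vE "clock|tcp|grip"
```

```text
position: [468.5, 260.1, 46.1]
wrist_force: [-21.0, -7.1, 19.6]
grasp_force: 12.8
position: [468.7, 260.1, 46.0]
wrist_force: [-26.5, -8.0, 25.3]
grasp_force: 16.4
```

The plate is hard against the stop. I'll back off to unload the push, then lift to release the clip.

```bash
python3 -m jog '[[-0.002,-0.0004,0,0],[-0.004,-0.0008,0,0],[-0.006,-0.0012,0,0],[-0.008,-0.0016,0,0],[-0.008,-0.0016,0,0],[-0.008,-0.0016,0,0]]' | grep -vE "tcp|grip"; python3 -m jog '[[0,0,0.003,0],[0,0,0.006,0],[0,0,0.009,0],[0,0,0.013,0],[0,0,0.018,0],[0,0,0.026,0],[0,0,0.05,0],[0,0,0.08,0],[0,0,0.11,0],[0,0,0.14,0]]'; python3 -m jog '[[-0.01,-0.04,0.02,0],[-0.01,-0.08,0.04,0],[-0.01,-0.12,0.04,0],[-0.01,-0.16,0.04,0],[-0.01,-0.2,0.04,0],[-0.01,-0.24,0.04,0],[-0.01,-0.28,0.04,0],[-0.01,-0.28,0.04,0]]'
python3 - <<'E'
from cell import snapshot
import cv2,numpy as np
a=snapshot("top")[185:255,170:280,::-1]
cv2.imwrite("pics/top9.png",a)
b=snapshot("scene")[120:200,260:340,::-1]
cv2.imwrite("pics/g.png",np.hstack([cv2.resize(a,(440,280),interpolation=2),cv2.resize(b,(280,280),interpolation=2)]))
E
```

```text
clock: 8.57
position: [468.2, 260.6, 47.9]
wrist_force: [0.0, 0.6, 8.0]
grasp_force: 5.1
clock: 9.4
position: [466.8, 259.2, 188.3]
tcp_rot: [[0.979, 0.203, -0.001], [0.203, -0.979, -0.0], [-0.001, 0.0, -1.0]]
wrist_force: [1.2, 0.2, -0.7]
grip_width: 51.7
grasp_force: 0.0
clock: 10.07
position: [456.5, -29.8, 226.7]
tcp_rot: [[0.982, 0.191, -0.001], [0.191, -0.982, -0.003], [-0.002, 0.003, -1.0]]
wrist_force: [0.0, -0.2, -0.5]
grip_width: 51.7
grasp_force: 0.0
```

View pics/g.png

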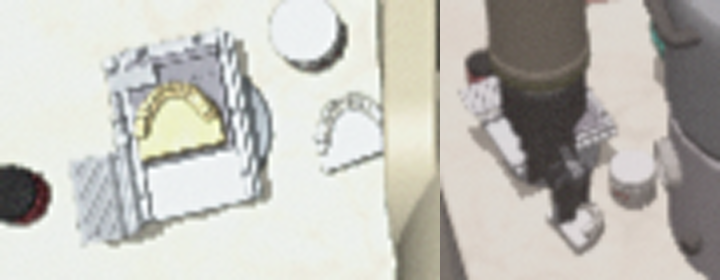

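The white gap at the end stop is gone and the model has moved forward. Now I check the plate position numerically and look closely at the tooth.

Run:
```python
from h import *
import cv2
a,t=.205,np.array([509.5,231.5]);R=np.array([[np.cos(a),-np.sin(a)],[np.sin(a),np.cos(a)]])
for u,v in((145,164),(228,147)): print(((ray("top",u/4+169.6,v/4+184.6,51)[:2]-t)@R).round(1))
im=cv2.imread("pics/top9.png");old=cv2.imread("pics/top0.png")[185:255,170:280]
z=lambda q:cv2.resize(q[:65,12:68],(390,450),interpolation=2)
cv2.imwrite("pics/k.png",np.hstack([z(old),z(im)]))
```

```text
[-21.5  33. ]
[-21.8 -26.3]
```

View pics/k.png

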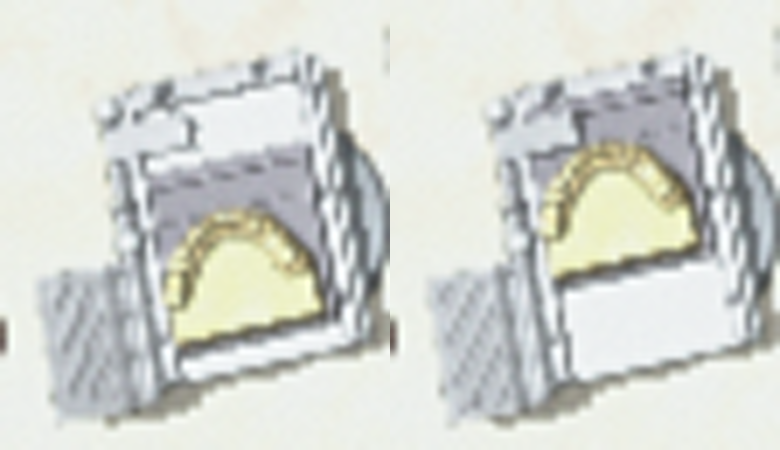

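The plate is home: its back edge moved 27 mm, it stopped hard at the predicted position, and no gap shows at the end stop. The pad is back near rest with the tooth over the groove, and the hand is clear.

```bash
python3 -c "
from cell import job;print(job.close_job())"
```

```text
the job is handed in; nothing more can be done
None
```

The plate is fully home against the end stop and the clip is released with its tooth over the groove. The pictures were too coarse to confirm directly that the tooth dropped in. The hand is clear and the job is handed in.

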